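# Shut the marked cooling-water valve in the mould bench's valve box

### The job

The cooling circuit with the red handle must be turned off: push the valve box's green cover all the way back to its stops by the upright bar on top of it, then push the red valve handle underneath clockwise until it is fully shut, crosswise to its pipe, and leave the cover back and the handle shut. Only push, with the fingertips or the outside of the fingers: do not grip the bar or the red handle, and do not lift the cover out of its rails. Leave the blue handles turned as they are and do not shift or knock over the nozzle, the can or the spanner beside the box.

Things in the scene. Friction and masses are not known exactly. Their poses are not given: they have to be found in the camera images.
- valve_box: Fixed grey box, 320 mm deep (x), 452 wide (y) over its two side rails, 124 high. Origin on the table under the row of valve stems; x from front (robot side) to rear, y left. Inner space x -116 to 38, y -202 to 202 between rails; front wall 109 high; fixed rear deck x from 38, z 109. Three like valves at x 0, y -142, -22, 98 (red may be any). Front couplings reach x -154 at z 45.
- bar_face (a point): Middle of the robot-side face of the cover's upright bar (240 mm along y, 12 thick, 20 high), 10 mm above the cover's top. In the box frame x = -94 mm with the cover shut (starts up to 32 mm from that), +56 against the rear stops; z = 126. Pushing along the box's x takes about 3 to 8 N.
- cover: Loose green sheet-metal cover, 160 mm (x) by 436 (y) by 4 thick, about 0.8 kg, lying on the rail ledges with its underside at z = 112 mm, guided at both sides and with end stops (rails 12 mm higher than the ledges). Origin at its underside centre; the bar's front face is 56 mm towards the robot from it.
- bar_front: Front half of the upright aluminium bar (6 mm thick), facing the robot: the half that is pushed. Origin as the cover's.
- bar_back: Rear half of the upright bar (6 mm thick). Origin as the cover's.
- red_handle (a joint): Turn of the red handle, rad: 0 = open, lever along its pipe, pointing to the front (-x of the box); 1.571 = shut against its stop, pointing to +y of the box. Grows clockwise seen from above. Starts at 0 to 0.25. Stiff: takes 0.45 N m, some 7 N at the grip point, and stays where it is left.
- red_hub (a point): On the vertical stem axis of the red-handled valve, at the height of its lever (z = 88 mm). Axes as the box's. Its pipe runs along x below, top at z = 54 mm; the valve body reaches z = 63 within 31 mm of the stem, the stem parts above that stay within 15 mm of it.
- red_grip (a point): On the centre line of the red lever's plastic sleeve, 65 mm from the stem axis, half-way up (z = 88 mm). Turns with the lever; its -x axis points to the tip. The sleeve reaches from 35 to 92 mm from the stem axis (98 with its rounded end), is 18 wide and 12 high (z = 82 to 94).
- red_push_side: Half of the red sleeve (9 mm wide) on the side that is pushed to shut the valve: the -y side of the box when the lever is open. Origin on the stem axis at table height; axes turn with the lever.
- red_back_side: The other half of the red sleeve (9 mm wide), the side that leads as the valve shuts. Origin on the stem axis at table height.
- blue1_grip (a point): The same point as red_grip on one of the two blue levers, which are of the same size, open (within 0.1 rad of pointing to the front) and to be left alone.
- blue2_grip (a point): The same point on the other blue lever.
- nozzle: Loose brass nozzle, 38 mm across its foot and 126 high, standing on the table to the right of the box; origin under its centre.
- grease_can: Loose yellow can, 52 mm across and 150 high, standing on the table to the left of the box; origin under its centre.
- spanner: Loose steel spanner, 170 mm long, lying on the table to the right of the box, farther out than the nozzle; origin at its underside.
Things that resemble listed ones, but are neither listed nor needed, are in the scene too. There is more than one size of the grease_can; the job needs the largest.

How it is judged:
By the outcome, as a careful person would: the job done as asked, in the order asked, and still so for the second after the job is handed in, with the robot touching nothing.
It also fails if it takes over 51 s, if anything falls off the work surface, if the arm or the gripper's body presses on something with over 40 N, if the wrist force passes 120 N, or if a joint passes its speed limit or range.

### The arm

A 7-joint arm with a two-finger parallel gripper is mounted at the origin on the work surface. World frame = base frame: x ahead of the robot, y to its left, z up, the work surface at z = 0. Lengths are in m, angles in rad, forces in N, time in s.
With the tool pointing down it reaches from about 0.425 to 0.825 m from the base axis. Payload 3.6 kg.
Tool frame: the origin (TCP) lies on the mounting face of the last link; the fingertips stand 173 mm ahead of it and the grasp point (between the pads) lies 155 mm ahead of it; z points along the fingers, y is the line along which they close (so a half turn about z gives the same grasp; the last joint's range is limited). The gripper opens to 85 mm and grips with 20 to 120 N. Pads are 22 mm wide; open, the fingers measure 114 mm over their backs; the gripper's body (76 mm by 85 mm) begins 54 mm behind the grasp point. The pads swing forward as they close: fully open they stand 13 mm farther back than shut.
Start: joints at [-1.143, 0.615, -0.013, 1.423, 0.008, 1.103, -0.04], TCP at [0.286, 0.584, 0.405] pointing down, gripper open.
Joint ranges: [-3.12, 3.12], [-0.3, 2.06], [-1.34, 1.32], [0.26, 2.42], [-1.36, 4.5], [0.01, 1.98], [-2.84, 2.84]. Speed limits (rad/s): [2.79, 2.79, 3.14, 3.14, 3.14, 3.14, 3.14].

### API

Orientations are given as a unit quaternion [x, y, z, w].
In Python, from bench import arm, viewer gives the robot as it stands.
- The arm moves only by the shell command python3 -m jog 'ROWS' [FORCE]. ROWS is a JSON object of lists of equal length, an entry for each row: "dp": the shift along the world's x, y, z in mm, a list of three; "spin": the turn about the world's z in degrees; "jaw": the finger opening in mm, from 0 to 85.4. In form: {"dp": [[tx, ty, tz], ...], "spin": [spin, ...], "jaw": [jaw, ...]}. A call has exactly 10 rows; each row shifts and turns the commanded pose from where the row before left it; what a row does not reach is not made up. A row lasts 1/8 s, in which the tool goes at most 62.5 mm and 10.7 degrees, less where a joint would pass 70% of its speed; a pose out of reach is approached as far as the arm can. A call is refused whole if a number of a shift passes 62.5 or a number of a turn 10.7, either way. A call with a gripper value outside its range is refused whole. The fingers move at their own pace and stop on an object; FORCE is the grip in N (left out, the last holds). Time passes only in rows, so rows that do not move let the fingers close, or fill a call up. It gives the time, the measured TCP pose, the force, the opening and the grip force at its end, in the units of the state.
- arm.observe(): the state, without advancing time (a new reading comes with each control period).
- viewer.get_image(name): name is "scene" or "top" or "wrist"; returns (picture, depth): 420x560x3 uint8, red, green, blue; 420x560 float32, m along the optical axis (not along the pixel's ray), 0 where there is no reading.
- viewer.get_calibration(name): a dict with "intrinsics" (3x3 intrinsics, pixels), "distortion" ([k1, k2, p1, p2, k3] as OpenCV has them; the pictures are not rectified), "xyz" and "attitude" of the camera in the world. Camera axes: x right, y down, z forward; pixel columns grow to the right and rows downward; lengths in m; the calibration is good to about 2 mm. A picture is of the moment at which its call begins: read the wrist's pose just before it. get_calibration takes no time and is no camera call; for the wrist camera it gives the pose at the moment of the call.
- arm.finish_job(): hands the job in; it is judged then, once.
The state is a dict: "time_s": time; "joint_pos": joint angles; "joint_velocities": joint speeds; "joint_efforts": joint torques, N m; "eef_pos": TCP position; "ee_rot": TCP orientation; "ft_force": force on the tool from outside, world axes, zero at the start; "ft_torque": the same for the moment, N m; "finger_gap": finger opening in m; "finger_force": force on a finger pad.
Only numpy, scipy, OpenCV 4.12 (cv2) and the standard library are available. Lean on these libraries where they do the work, as an engineer would, in place of code of your own. Each camera call takes 0.05 s, during which the arm holds its last target. There are 200 camera calls.

## Working session

There is one attempt and no reset: what is moved stays moved. The work goes in short steps, Python scripts to look and compute and a shell command to move; the robot and the scene stay as the last step left them, time stands still between calls to the robot, and variables do not carry over. Pictures are saved under pics/ and viewed, at most 10 in all, crops included, and the job is handed in when it is done.

```bash
mkdir -p pics; cat > h.py <<'E'
import numpy as np,cv2
from bench import arm,viewer
from scipy.spatial.transform import Rotation as R
def snap(n,f):
    c=viewer.get_calibration(n); p,d=viewer.get_image(n)
    cv2.imwrite(f'pics/{f}.png',p[:,:,::-1]); np.savez(f'{f}.npz',p=p,d=d,**{k:np.array(v) for k,v in c.items()})
def world(f,uv,z=None):
    s=np.load(f'{f}.npz'); uv=np.array(uv,float).reshape(-1,2)
    q=cv2.undistortPoints(uv[:,None],s['intrinsics'],s['distortion'])[:,0]
    r=np.c_[q,np.ones(len(q))]
    a=s['attitude']; M=R.from_quat(a).as_matrix() if a.size==4 else a.reshape(3,3)
    if z is None:
        dd=s['d'][uv[:,1].round().astype(int),uv[:,0].round().astype(int)]; return s['xyz']+(r*dd[:,None])@M.T
    w=r@M.T; return s['xyz']+w*((z-s['xyz'][2])/w[:,2])[:,None]
E
python3 - <<'E'
from h import *
snap('top','top1');snap('scene','scene1')
print(viewer.get_calibration('top'));print(viewer.get_calibration('scene')['attitude']);print(arm.observe())
E
```

```text
{'intrinsics': array([[466.14334988,   0.        , 285.99627866],
       [  0.        , 466.14334988, 210.23462488],
       [  0.        ,   0.        ,   1.        ]]), 'distortion': array([0.00189821, 0.        , 0.        , 0.        , 0.        ]), 'xyz': array([ 0.47298038, -0.02212002,  1.12844226]), 'attitude': array([ 0.70693639, -0.70394984,  0.05047335, -0.04634665])}
[ 0.93170911  0.2473254  -0.0673292  -0.25732286]
{'time_s': 0.1, 'joint_pos': array([-1.14249781,  0.6158352 , -0.0126239 ,  1.42473488,  0.00807053,
        1.10343966, -0.04040736]), 'joint_velocities': array([ 0.00085015, -0.00094062, -0.00058382, -0.00604005, -0.00139212,
       -0.00017658, -0.00046314]), 'joint_efforts': array([ 1.27069532e-03, -4.70388722e+01,  2.60307379e-01, -1.71570253e+01,
        1.00476650e-02,  5.94534198e-03, -7.78002942e-06]), 'eef_pos': array([0.28538601, 0.58368022, 0.4036465 ]), 'ee_rot': array([ 2.25419587e-01,  9.74261058e-01, -1.15351318e-03, -2.66825278e-04]), 'ft_force': array([-0.12997231, -1.12815407, -0.58594015]), 'ft_torque': array([-0.00947174, -0.00204554,  0.01824321]), 'finger_force': 0.0, 'finger_gap': 0.08509514461272837}
```

View pics/top1.png

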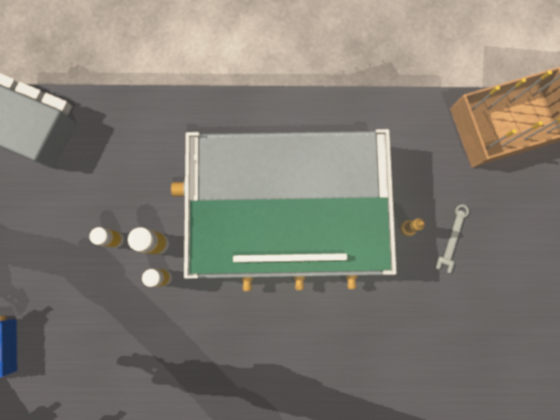

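View pics/scene1.png

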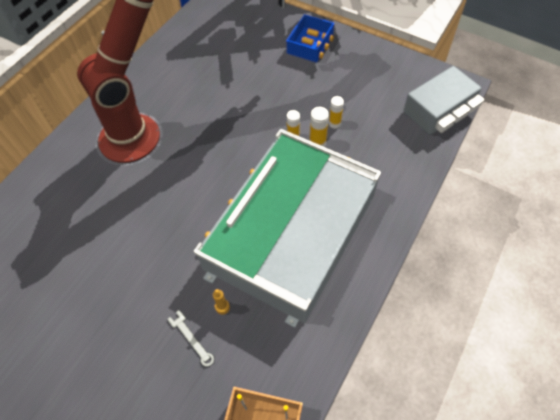

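The top view shows the box with rail-top corners near (185,277), (395,273), (389,130) and (187,133). The cover's bar runs from (233,259) to (347,257), the nozzle is at (412,228), and the cans are on the left around (145,240).

```bash
python3 - <<'E'
from h import *
np.set_printoptions(precision=4,suppress=True)
c=world('top1',[[185,277],[395,273],[389,130],[187,133]],.124);print(c)
print('edge len',np.linalg.norm(np.diff(c,axis=0,append=c[:1]),axis=1))
f=world('top1',[[185,277],[395,273]],.124)
for a,b in((0,1),(3,2)):
    d=c[a]-c[b];print('yaw',np.degrees(np.arctan2(-d[0],d[1])))
print('bar',world('top1',[[233,262],[347,260],[233,256],[347,254]],.136))
print('bar depth',world('top1',[[240,259],[290,258],[340,257]]))
print('noz',world('top1',[[412,228]],.06),world('top1',[[418,224]],.126),'can',world('top1',[[139,240]],.15))
s=np.load('top1.npz');g=s['p'].astype(int);m=(g[:,:,1]>g[:,:,0]+25)&(g[:,:,1]>g[:,:,2]+15);m[:, :150]=0
k,_=cv2.findContours(m.astype(np.uint8),0,2);k=max(k,key=cv2.contourArea);r=cv2.minAreaRect(k);print(r)
w=world('top1',cv2.boxPoints(r),.116);print(w,w.mean(0))
E
python3 -c "
import cv2;i=cv2.imread('pics/top1.png')[110:310,80:440];cv2.imwrite('pics/crop1.png',cv2.resize(i,None,fx=2.2,fy=2.2,interpolation=2))"
```

```text
[[ 0.4669  0.1868  0.124 ]
 [ 0.4771 -0.2613  0.124 ]
 [ 0.7933 -0.2568  0.124 ]
 [ 0.7838  0.193   0.124 ]]
edge len [0.4483 0.3162 0.4499 0.3169]
yaw 1.299100153617629
yaw 1.2075702680757223
bar [[ 0.4988  0.084   0.136 ]
 [ 0.504  -0.1574  0.136 ]
 [ 0.5114  0.0843  0.136 ]
 [ 0.5166 -0.1576  0.136 ]]
bar depth [[ 0.5052  0.0694  0.1356]
 [ 0.5077 -0.0366  0.1347]
 [ 0.5104 -0.1432  0.1314]]
noz [[ 0.5803 -0.3187  0.06  ]] [[ 0.5825 -0.3137  0.126 ]] can [[0.5435 0.2803 0.15  ]]
((289.4157409667969, 235.02688598632812), (73.10813903808594, 200.05599975585938), 89.02897644042969)
[[ 0.6339  0.1858  0.116 ]
 [ 0.6436 -0.2543  0.116 ]
 [ 0.4838 -0.2527  0.116 ]
 [ 0.4749  0.178   0.116 ]] [ 0.559  -0.0358  0.116 ]
```

View pics/crop1.png

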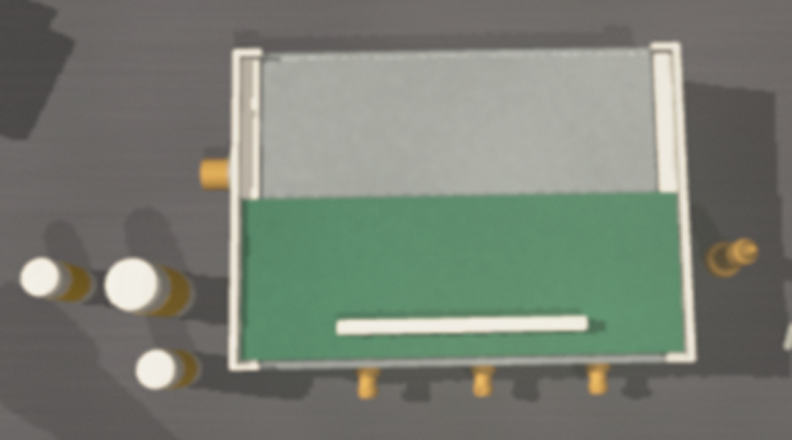

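```bash
python3 -m jog '{"dp":[[15,-58,0],[15,-58,0],[15,-58,0],[15,-58,0],[15,-58,0],[15,-58,0],[15,-58,0],[15,-58,0],[15,-58,0],[15,-58,0]],"spin":[2.7,2.7,2.7,2.7,2.7,2.7,2.7,2.7,2.7,2.7],"jaw":[0,0,0,0,0,0,0,0,0,0]}' 30
```

```text
time_s: 1.35
eef_pos: [0.4356, 0.0021, 0.4047]
ee_rot: [-0.009, 1.0, 0.0, 0.0]
ft_force: [0.4, -0.1, 0.4]
finger_gap: -0.0004
finger_force: 0.0
```

```bash
python3 -m jog '{"dp":[[5,-10,-25],[5,-10,-25],[5,-10,-25],[4,-8,-25],[0,0,-9],[0,0,0],[0,0,0],[0,0,0],[0,0,0],[0,0,0]],"spin":[0,0,0,0,0,0,0,0,0,0],"jaw":[0,0,0,0,0,0,0,0,0,0]}'; python3 - <<'E'
from h import *
snap('wrist','w1')
E
```

```text
time_s: 2.6
eef_pos: [0.4545, -0.034, 0.296]
ee_rot: [-0.008, 1.0, -0.0, 0.0]
ft_force: [0.3, -0.7, 0.2]
finger_gap: 0.0003
finger_force: 0.0
```

View pics/w1.png

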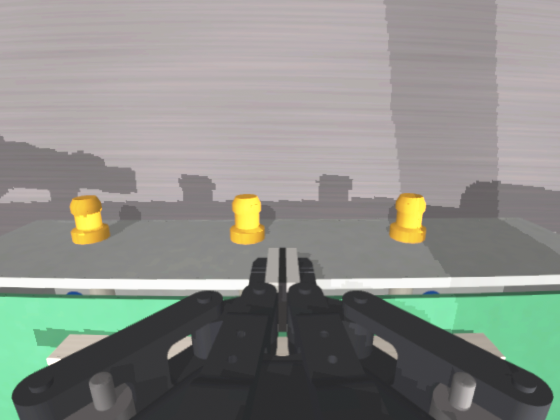

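The wrist view shows blue tips under the cover's front edge at (73,294) and (430,294), on the outer valves. Red is therefore the middle one. Next I push the bar.

```bash
python3 -m jog '{"dp":[[15,0,0],[10,0,0],[8,0,0],[8,0,0],[12,0.3,0],[16,0.4,0],[18,0.4,0],[18,0.4,0],[18,0.4,0],[18,0.4,0]],"spin":[0,0,0,0,0,0,0,0,0,0],"jaw":[0,0,0,0,0,0,0,0,0,0]}'
```

```text
time_s: 3.9
eef_pos: [0.5909, -0.0314, 0.2945]
ee_rot: [-0.008, 1.0, 0.001, -0.01]
ft_force: [-14.8, 2.0, 11.2]
finger_gap: 0.0002
finger_force: 7.5
```

```bash
python3 -m jog '{"dp":[[10,0.2,0],[8,0.2,0],[6,0.1,0],[4,0,0],[4,0,0],[3,0,0],[2,0,0],[2,0,0],[2,0,0],[0,0,0]],"spin":[0,0,0,0,0,0,0,0,0,0],"jaw":[0,0,0,0,0,0,0,0,0,0]}'
```

```text
time_s: 5.15
eef_pos: [0.6313, -0.03, 0.2945]
ee_rot: [-0.009, 1.0, 0.001, -0.011]
ft_force: [-14.3, 2.1, 9.7]
finger_gap: 0.0003
finger_force: 7.5
```

```bash
python3 -m jog '{"dp":[[0,0,3],[2,0,1],[2,0,0],[2,0,0],[2,0,0],[2,0,0],[2,0,0],[1,0,0],[1,0,0],[0,0,0]],"spin":[0,0,0,0,0,0,0,0,0,0],"jaw":[0,0,0,0,0,0,0,0,0,0]}'; python3 - <<'E'
from h import *
snap('top','top2')
i=cv2.imread('pics/top2.png')[110:310,80:440];cv2.imwrite('pics/crop2.png',cv2.resize(i,None,fx=2.2,fy=2.2,interpolation=2))
E
```

```text
time_s: 6.4
eef_pos: [0.6408, -0.0313, 0.2968]
ee_rot: [-0.008, 1.0, 0.001, -0.02]
ft_force: [-26.0, 1.5, 14.4]
finger_gap: -0.0002
finger_force: 13.6
```

View pics/crop2.png

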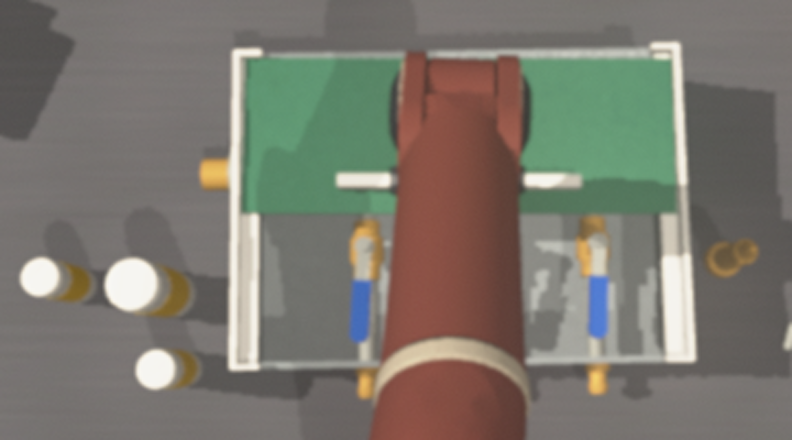

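```bash
python3 -m jog '{"dp":[[2,0,0],[2,0,0],[2,0,0],[0,0,0],[0,0,0],[0,0,0],[0,0,0],[0,0,0],[0,0,0],[0,0,0]],"spin":[0,0,0,0,0,0,0,0,0,0],"jaw":[0,0,0,0,0,0,0,0,0,0]}'
```

```text
time_s: 7.7
eef_pos: [0.6439, -0.0319, 0.2968]
ee_rot: [-0.008, 1.0, 0.0, -0.026]
ft_force: [-35.2, 1.0, 21.2]
finger_gap: -0.0001
finger_force: 18.2
```

```bash
python3 -m jog '{"dp":[[-10,0,0],[-20,0,0],[-20,0,5],[0,0,25],[0,0,25],[0,0,25],[0,0,25],[0,0,0],[0,0,0],[0,0,0]],"spin":[0,0,0,0,0,0,0,0,0,0],"jaw":[0,0,0,0,0,0,0,0,0,0]}'; python3 - <<'E'
from h import *
snap('wrist','w2')
E
```

```text
time_s: 8.95
eef_pos: [0.6062, -0.0313, 0.4032]
ee_rot: [-0.008, 1.0, 0.0, -0.001]
ft_force: [0.1, -0.3, 0.4]
finger_gap: -0.0
finger_force: 0.0
```

View pics/w2.png

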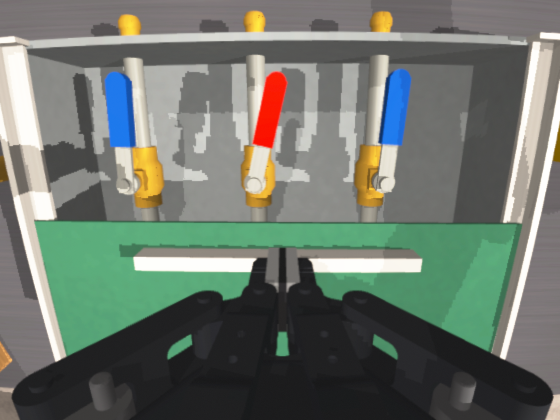

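The red lever is the middle one, with its stem at (255,185) and tip at (276,76). The blue tips are at (117,75) and (400,73).

```bash
python3 - <<'E'
from h import *
np.set_printoptions(precision=4,suppress=True)
a=world('w2',[[255,184],[276,73],[268,147],[386,183],[400,71],[127,185],[118,74]],.094);print(a)
for i,j in((0,1),(3,4),(5,6)):
    d=a[j]-a[i];print(np.linalg.norm(d),np.degrees(np.arctan2(d[1],-d[0])))
print('barface',world('w2',[[135,251],[420,251]],.136))
print('depth',world('w2',[[270,110],[400,110],[300,235]]))
E
```

```text
[[ 0.5938 -0.0556  0.094 ]
 [ 0.4993 -0.0376  0.094 ]
 [ 0.5605 -0.0439  0.094 ]
 [ 0.5909  0.0636  0.094 ]
 [ 0.4951  0.0662  0.094 ]
 [ 0.5963 -0.1736  0.094 ]
 [ 0.5004 -0.1713  0.094 ]]
0.09623668105130494 10.77899328782263
0.09574265351909689 1.5558689374935728
0.0958697088436631 1.4040532713936111
barface [[ 0.6432 -0.1524  0.136 ]
 [ 0.6394  0.0841  0.136 ]]
depth [[ 0.5292 -0.0423  0.095 ]
 [ 0.5267  0.0693  0.0944]
 [ 0.6339 -0.0147  0.1165]]
```

```bash
python3 - <<'E'
from h import *
np.set_printoptions(precision=1,suppress=True)
print('cover edge box x',(world('w2',[[160,221],[400,221]],.116)-[.5925,-.034,0])*1000)
def c(t,d,r=60):
    t=np.radians(t);return np.array([593-r*np.cos(t)-d*np.sin(t),-56+r*np.sin(t)-d*np.cos(t)])
o=arm.observe()['eef_pos']*1000;print('pre',c(10.8,42),c(10.8,42)-o[:2],251-o[2])
p=c(10.8,42)
L=[(10.8,30),(10.8,23)]+[(t,21) for t in range(16,92,5)]+[(93,20)]
for t,d in L:
    q=c(t,d);print(t,q,q-p);p=q
E
```

```text
cover edge box x [[  30.7 -102.9  116. ]
 [  27.4  106.   116. ]]
pre [526.2 -86. ] [-80.1 -54.8] -152.3955936357317
10.8 [528.4 -74.2] [ 2.2 11.8]
10.8 [529.8 -67.3] [1.3 6.9]
16 [529.5 -59.6] [-0.2  7.7]
21 [529.5 -54.1] [-0.1  5.5]
26 [529.9 -48.6] [0.4 5.5]
31 [530.8 -43.1] [0.9 5.5]
36 [532.1 -37.7] [1.4 5.4]
41 [533.9 -32.5] [1.8 5.2]
46 [536.2 -27.4] [2.3 5.1]
51 [538.9 -22.6] [2.7 4.8]
56 [542. -18.] [3.1 4.6]
61 [545.5 -13.7] [3.5 4.3]
66 [549.4  -9.7] [3.9 4. ]
71 [553.6  -6.1] [4.2 3.6]
76 [558.1  -2.9] [4.5 3.2]
81 [562.9  -0. ] [4.8 2.8]
86 [567.9   2.4] [5.  2.4]
91 [573.1   4.4] [5.2 2. ]
93 [576.2   5. ] [3.1 0.6]
```

```bash
python3 -m jog '{"dp":[[-20,-14,0],[-20,-14,0],[-20,-14,0],[-20,-13,-10],[0,0,-35],[0,0,-35],[0,0,-30],[0,0,-25],[0,0,-15],[0,0,-2]],"spin":[-3,-3,-3,-3,0,0,0,0,0,0],"jaw":[0,0,0,0,0,0,0,0,0,0]}'; python3 - <<'E'
from h import *
snap('wrist','w3')
E
```

```text
time_s: 10.25
eef_pos: [0.5263, -0.0862, 0.2517]
ee_rot: [0.096, 0.995, -0.0, -0.001]
ft_force: [0.5, -0.3, 0.9]
finger_gap: -0.0002
finger_force: 0.0
```

View pics/w3.png

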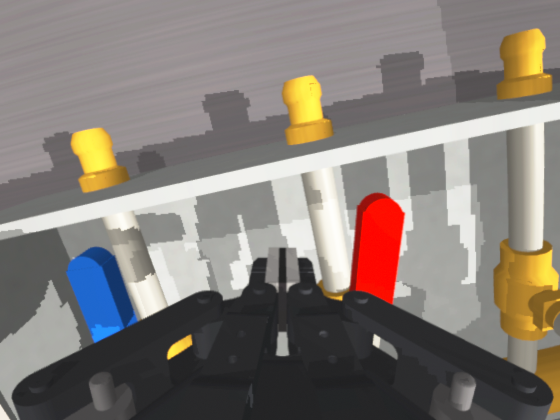

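The fingers at (285,265) stand between the left blue lever and the red lever (378,240), and are parallel to the red one. I start the turn now.

```bash
python3 -m jog '{"dp":[[2,12,0],[1.5,7,0],[0,7.5,0],[0,5.5,0],[0.4,5.5,0],[0.9,5.5,0],[1.4,5.4,0],[1.8,5.2,0],[2.3,5.1,0],[2.7,4.8,0]],"spin":[0,0,-5,-5,-5,-5,-5,-5,-5,-5],"jaw":[0,0,0,0,0,0,0,0,0,0]}'
```

```text
time_s: 11.55
eef_pos: [0.538, -0.0253, 0.2535]
ee_rot: [0.433, 0.901, -0.003, -0.001]
ft_force: [-5.3, -6.2, 3.9]
finger_gap: -0.0003
finger_force: 3.8
```

```bash
python3 -m jog '{"dp":[[3.1,4.6,-1],[3.5,4.3,-1],[3.9,4,0],[4.2,3.6,0],[4.5,3.2,0],[4.8,2.8,0],[5,2.4,0],[5.2,2,0],[3,0.6,0],[0,0,0]],"spin":[-5,-5,-5,-5,-5,-5,-5,-5,0,0],"jaw":[0,0,0,0,0,0,0,0,0,0]}'
```

```text
time_s: 12.8
eef_pos: [0.5719, 0.0035, 0.2505]
ee_rot: [0.714, 0.7, -0.006, -0.006]
ft_force: [-13.8, -3.3, 9.2]
finger_gap: 0.0002
finger_force: 6.5
```

```bash
python3 -m jog '{"dp":[[2,0,0],[2,0,0],[2,0,0],[1,0,0],[0,0,0],[0,0,0],[0,0,0],[0,0,0],[0,0,0],[0,0,0]],"spin":[0,0,0,0,0,0,0,0,0,0],"jaw":[0,0,0,0,0,0,0,0,0,0]}'
```

```text
time_s: 14.05
eef_pos: [0.5746, 0.003, 0.2504]
ee_rot: [0.714, 0.7, -0.01, -0.012]
ft_force: [-23.7, -3.6, 20.0]
finger_gap: 0.0004
finger_force: 12.5
```

```bash
python3 -m jog '{"dp":[[-10,0,0],[-15,0,0],[-5,0,0],[0,0,25],[0,0,40],[0,0,40],[10,0,40],[20,-5,10],[20,-10,0],[10,-10,0]],"spin":[0,0,0,0,0,10,10,10,10,10],"jaw":[0,0,0,0,0,0,0,0,0,0]}'
```

```text
time_s: 15.3
eef_pos: [0.6148, -0.0198, 0.4063]
ee_rot: [0.347, 0.938, 0.0, 0.001]
ft_force: [-0.6, 0.8, -0.6]
finger_gap: -0.0001
finger_force: 0.0
```

```bash
python3 -m jog '{"dp":[[0,-10,0],[0,0,0],[0,0,0],[0,0,0],[0,0,0],[0,0,0],[0,0,0],[0,0,0],[0,0,0],[0,0,0]],"spin":[10,10,10,10,0,0,0,0,0,0],"jaw":[0,0,0,0,0,0,0,0,0,0]}'; python3 - <<'E'
from h import *
snap('wrist','w4')
E
```

```text
time_s: 16.55
eef_pos: [0.6137, -0.0302, 0.4057]
ee_rot: [0.009, 1.0, -0.0, -0.0]
ft_force: [0.1, 0.0, -0.9]
finger_gap: -0.0003
finger_force: 0.0
```

View pics/w4.png

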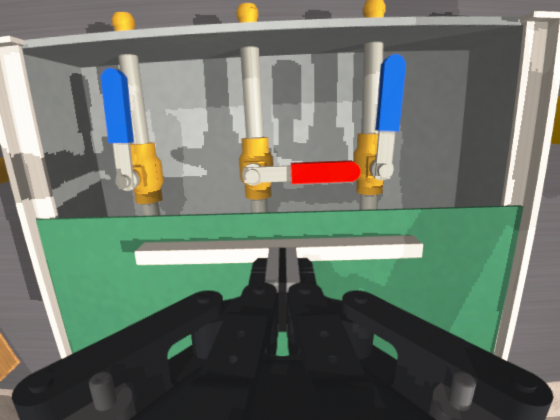

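The red lever now runs from the stem (252,174) to the tip (359,171), crosswise to its pipe. Both blue levers still point forward, and the cover's front edge is at row ~213. I'll check the numbers.

```bash
python3 - <<'E'
from h import *
np.set_printoptions(precision=4,suppress=True)
a=world('w4',[[252,174],[359,171],[383,171],[394,57],[125,182],[114,70]],.094)
for i,j in((0,1),(2,3),(4,5)):
    d=a[j]-a[i];print(np.linalg.norm(d),np.degrees(np.arctan2(d[1],-d[0])))
B=R.from_euler('z',-1.2,degrees=True)
print('edge',B.apply(world('w4',[[160,215],[400,210]],.116)-[.5925,-.034,0]))
print('bar foot',B.apply(world('w4',[[135,245],[423,237]],.116)-[.5925,-.034,0]))
snap('top','top3')
i=cv2.imread('pics/top3.png')[110:310,80:440];cv2.imwrite('pics/crop3.png',cv2.resize(i,None,fx=2.2,fy=2.2,interpolation=2))
E
```

```text
0.09710730544537166 89.43087352541936
0.09631740003966865 2.163005833634744
0.09708209783227392 2.540149000385843
edge [[ 0.0285 -0.1034  0.116 ]
 [ 0.0323  0.1059  0.116 ]]
bar foot [[ 0.0558 -0.1307  0.116 ]
 [ 0.0585  0.1285  0.116 ]]
```

View pics/crop3.png

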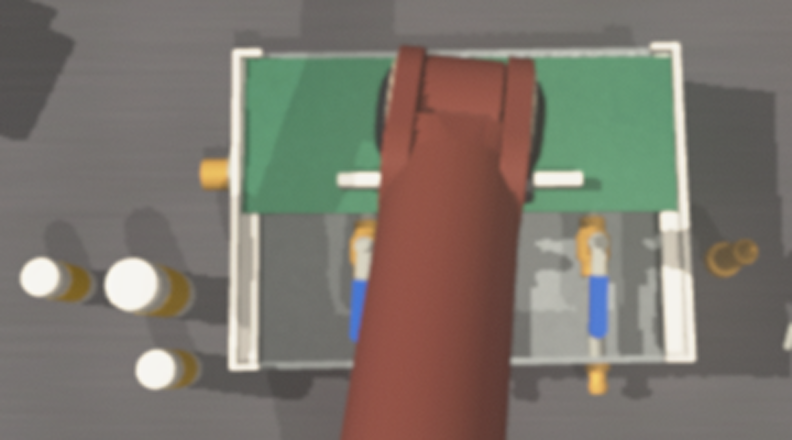

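The bar is at +56 mm against its stops, the lever is shut and the nozzle and cans have not moved. I'm handing it in.

```bash
python3 -c "
from bench import arm
print(arm.finish_job())"
```

```text
the job is handed in; nothing more can be done
None
```

The red-handled circuit is shut off: I pushed the cover back to its rear stops, then turned the red handle fully shut (crosswise to its pipe), with the blue handles, nozzle and can left as they were; I never went near the spanner but did not re-measure it before handing in.

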